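# Hold the slide carousel's guard open with its key

### The job

Put the blue-winged key fully down onto the square shaft in the middle of the slide carousel, then turn it counter-clockwise (seen from above) until the spring-shut black guard stands 50 degrees open, its yellow edge at the red mark. Finish while still gripping the key on the shaft and holding the guard there, steady, because it springs shut when let go. Move the guard only with the key, never with the gripper itself, and leave the slide tray, the bottle and the stamp where they are.

Things in the scene. Friction and masses are not known exactly. Their poses are not given: they have to be found in the camera images.
- carousel: Round fixed unit, 300 mm across, white deck 68 mm above the bench, with a loading port cut in the deck; origin on the bench at its centre, z up, x through the middle of the port. Over the port lies the guard, a flat black 66-degree sector of 132 mm radius, its top 75 mm above the bench, which pivots about the carousel's upright central axis.
- shaft (a point): Foot of the 16 x 16 mm square steel shaft that stands on the carousel's axis, 80 mm above the bench, on a round steel boss 44 mm across that stops the key. Shaft and guard are one piece. It rises 24 mm above this point, the top 6 mm tapering to 11 x 11 mm. z up; x and y square to its flat faces; x along the guard's middle line.
- guard (a joint): Opening angle of guard and shaft, rad: 0 shut over the port, growing counter-clockwise seen from above, stop at 1.4. Wanted: 50 degrees (0.873 rad), where the yellow line on the guard's leading edge meets the long red mark on the deck's rim (black marks every 10 degrees from 0). A spring shuts it: about 0.06 N m at 0, 0.12 N m at 50 degrees.
- key_grip (a point): Centre of the key's upright blue wing, where it is gripped across its thickness from above, 49 mm above the key's underside. Wing 56 mm long (x), 14 mm thick (y), 46 mm high (26 to 72 mm above the underside); z up. The key is loose, about 0.13 kg, and starts standing upright on the bench.
- key_mouth (a point): Centre of the key's underside, mouth of its 17.5 mm square bore, 26 mm deep (2 mm chamfer), in a 38 x 38 x 26 mm steel hub below the wing. The bore's sides run along the wing's length (x) and thickness (y): it fits at four turns, 90 degrees apart, with about 0.09 rad of play either way. Meets the foot of the shaft when the key is home.
- tray_center (a point): Bystander: white slide tray with glass slides, 110 x 250 x 12 mm, lying flat beyond the carousel; this is its centre, 5 mm up. Leave alone.
- bottle_center (a point): Bystander: white bottle, 60 mm across, 120 mm high, standing; its centre. Leave alone.
- stamp_center (a point): Bystander: black and red stamp, 45 x 60 x 65 mm, standing; its centre. Leave alone.
Not all that is in view belongs to the job. Several things look just like the part that bears key_grip: the one meant starts farthest to the robot's right.

How it is judged:
By the outcome, as a careful person would: the job done as asked, in the order asked, and still so for the second after the job is handed in, while the arm keeps its last pose, push and grip.
It also fails if it takes over 48 s, if anything falls off the work surface, if the arm or the gripper's body presses on something with over 40 N, if the wrist force passes 120 N, or if a joint passes its speed limit or range.

### The arm

A 6-joint arm with a two-finger parallel gripper is mounted at the origin on the work surface. World frame = base frame: x ahead of the robot, y to its left, z up, the work surface at z = 0. Lengths are in m, angles in rad, forces in N, time in s.
With the tool pointing down it reaches from about 0.325 to 0.775 m from the base axis. Payload 5.5 kg.
Tool frame: the origin (TCP) lies between the finger pads; the fingertips stand 8 mm ahead of it and the grasp point (between the pads) lies 11 mm behind it (tcp_to_tips is the distance from the TCP to the fingertips, in m); z points along the fingers, y is the direction in which the jaws open and shut (so a half turn about z gives the same grasp; the last joint's range is limited). The gripper opens to 88 mm and grips with 3 to 60 N. Pads are 20 mm wide; open, the fingers measure 115 mm over their backs; the gripper's body (75 mm by 178 mm) begins 61 mm behind the grasp point.
Start: joints at [-1.225, 0.091, 1.231, -0, 1.82, -0.057], TCP at [0.235, -0.552, 0.201] pointing down, gripper open.
Joint ranges: [-2.87, 2.87], [-0.86, 2.18], [0.17, 2.46], [-1.51, 4.65], [0.06, 2.69], [-2.65, 2.65]. Speed limits (rad/s): [2.57, 2.57, 3.01, 3.14, 3.14, 3.14].

### API

Orientations are given as a unit quaternion [w, x, y, z].
In Python, from bench import * gives the robot as it stands. Calls block until the motion is done:
- move_to(position, orientation): joint-space move of the TCP to a pose.
- move_l(position, speed=0.15, orientation=None): straight line of the TCP; orientation=None keeps the orientation; speed is the mean speed in m/s.
- movej(angles): joint-space move.
- gripper_open() and close(): open the fingers fully, or close them until they stop; the grip force is fixed at half the most.
- hold(seconds).
- inverse_kinematics(position, orientation): joint angles nearest the present ones, or None.
- state(): the state.
- get_image(name): name is "scene" or "side" or "wrist"; returns a dict with "frame" (384x512x3 uint8, blue, green, red), "depth" (384x512 float32, m along the optical axis (not along the pixel's ray), 0 where there is no reading), "camera_matrix" (3x3 intrinsics, pixels), "view" (4x4, takes a point from world to camera coordinates). Camera axes: x right, y up, looking along -z (the intrinsics and any distortion apply to the point x, -y, -z); pixel columns grow to the right and rows downward; lengths in m; the calibration is good to about 2 mm. The wrist camera is an equidistant fisheye: a pixel r from the principal point sees the ray r / f radians off the axis. A picture is of the moment at which its call begins.
A pose or a line that the arm cannot do raises IKError and nothing moves.
- job_done(): hands the job in, once; it reports no verdict.
The state is a dict: "time": time; "joint_pos": joint angles; "dq": joint speeds; "joint_torque": joint torques, N m; "ee_pos": TCP position; "ee_rot": TCP orientation; "ft_force": force on the tool from outside, world axes, zero at the start; "moment": the same for the moment, N m; "finger_gap": finger opening in m.
Only numpy, scipy, OpenCV 4.12 (cv2) and the standard library are available. Lean on these libraries where they do the work, as an engineer would, in place of code of your own. Each camera call takes 0.05 s, during which the arm holds its last target.

## Working session

There is one attempt and no reset: what is moved stays moved. The work goes in short steps, each a Python script; the robot and the scene stay as the last script left them, time stands still between calls to the robot, and variables do not carry over. Pictures are saved under pics/ and viewed, and the job is handed in when it is done.

```bash
mkdir -p pics; ls
cat > h.py <<'E'
from bench import *
import numpy as np, cv2
from scipy.spatial.transform import Rotation as R
def snap(n,f):
    d=get_image(n); np.savez('pics/'+f+'.npz',**{k:np.array(v) for k,v in d.items()}); cv2.imwrite('pics/'+f+'.png',d['frame']); return d
def load(f): return dict(np.load('pics/'+f+'.npz'))
def px2w(d,u,v,z=None):
    K=d['camera_matrix'];V=d['view'];Vi=np.linalg.inv(V)
    dep=d['depth'][int(round(v)),int(round(u))]
    r=np.array([(u-K[0,2])/K[0,0],-(v-K[1,2])/K[1,1],-1])
    if z is None: p=r*dep
    else:
        o=Vi[:3,3]; dw=Vi[:3,:3]@r; return o+dw*(z-o[2])/dw[2]
    return (Vi@np.r_[p,1])[:3]
def w2px(d,p):
    c=d['view']@np.r_[p,1]; K=d['camera_matrix']
    return K[0,0]*c[0]/-c[2]+K[0,2], K[1,1]*(-c[1])/-c[2]+K[1,2]
def down(yaw): # tool z down; tool y axis at angle yaw in world
    y=np.array([np.cos(yaw),np.sin(yaw),0]);z=np.array([0,0,-1]);x=np.cross(y,z)
    q=R.from_matrix(np.c_[x,y,z]).as_quat(); return [q[3],q[0],q[1],q[2]]
E
python3 - <<'E'
from h import *
for n in ['scene','side','wrist']:
    d=snap(n,n+'0'); print(n,d['camera_matrix'].tolist(),np.linalg.inv(d['view'])[:3].round(3).tolist(),[k for k in d])
s=state();print(s)
E
```

```text
pics
scene [[354.95012511844453, 0.0, 261.5510904220722], [0.0, 354.95012511844453, 193.40983537716485], [0.0, 0.0, 1.0]] [[0.353, -0.676, 0.647, 1.439], [0.936, 0.25, -0.249, -0.336], [0.006, 0.694, 0.72, 1.026]] ['frame', 'depth', 'camera_matrix', 'view']
side [[469.7059766024254, 0.0, 254.27702495637905], [0.0, 469.7059766024254, 190.7461352415297], [0.0, 0.0, 1.0]] [[-0.875, 0.318, -0.364, -0.021], [-0.484, -0.585, 0.651, 1.095], [-0.006, 0.746, 0.666, 1.204]] ['frame', 'depth', 'camera_matrix', 'view']
wrist [[297.3186396354542, 0.0, 256.15253706435146], [0.0, 297.3186396354542, 189.09467462942976], [0.0, 0.0, 1.0]] [[0.392, 0.888, 0.241, 0.301], [-0.92, 0.379, 0.1, -0.524], [-0.002, -0.261, 0.965, 0.383]] ['frame', 'depth', 'camera_matrix', 'view']
{'time': 0.15, 'joint_pos': array([-1.22470995e+00,  9.16858413e-02,  1.23156915e+00, -1.33335129e-05,
        1.81976908e+00, -5.67199587e-02]), 'dq': array([-0.0005513 , -0.00235177, -0.00401337,  0.00200357,  0.0010748 ,
        0.00043787]), 'joint_torque': array([ 1.56071059e-03, -4.47045565e+01, -4.06907451e+01,  6.99219620e-02,
        2.74642470e-02, -1.23732866e-04]), 'ee_pos': array([ 0.23510431, -0.55176527,  0.20018933]), 'ee_rot': array([-7.07300134e-04,  9.79786923e-01,  2.00042678e-01, -1.09585150e-04]), 'ft_force': array([-0.14001662,  0.32939832,  0.62577638]), 'moment': array([-0.02435669,  0.01171655,  0.00688926]), 'finger_gap': 0.08747924030706467}
```

View pics/scene0.png

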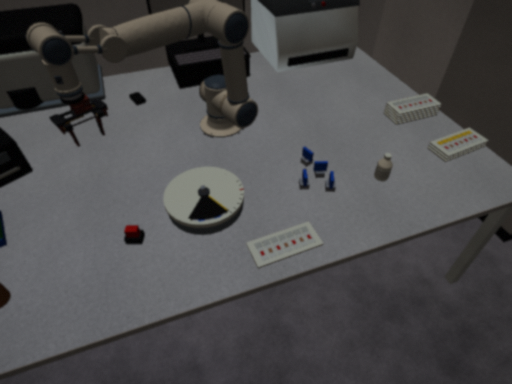

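View pics/side0.png

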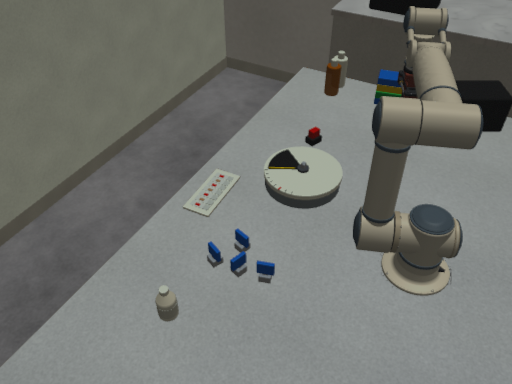

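View pics/wrist0.png

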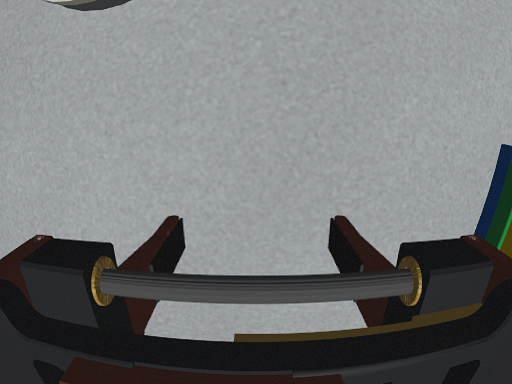

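The scene shows four blue-winged keys: scene pixels (307,155), (320,167), (305,178) and (331,181). Side pixels are (265,268), (238,262), (214,252) and (242,239). The carousel is at scene (204,197). Next I'll measure them; the one with the smallest y is meant.

Run:
```python
from h import *
for n in ['scene0','side0']:
    d=load(n); f=d['frame'].astype(int)
    m=((f[...,0]>f[...,2]+40)&(f[...,0]>f[...,1]+30)).astype(np.uint8)
    k,l,st,c=cv2.connectedComponentsWithStats(m)
    for i in range(1,k):
        if st[i,4]<15: continue
        vs,us=np.where(l==i); P=np.array([px2w(d,u,v) for u,v in zip(us,vs)])
        top=P[(P[:,2]>0.06)&(P[:,2]<.085)]
        if len(top)<3: continue
        ce=top[:,:2].mean(0); w,V=np.linalg.eigh(np.cov(top[:,:2].T))
        print(n,c[i].round(),st[i,4],P.mean(0).round(3),'top',ce.round(4),len(top),P[:,2].max().round(3),np.degrees(np.arctan2(V[1,1],V[0,1])).round(1),np.sqrt(w).round(4))
    f=cv2.resize(d['frame'][130:290,140:380] if 'scene' in n else d['frame'][120:300,170:370],None,fx=3.2,fy=3.2,interpolation=cv2.INTER_CUBIC)
    cv2.imwrite('pics/%s_crop.png'%n,f)
```

```text
scene0 [308. 150.] 39 [0.407 0.268 0.067] top [0.4114 0.2656] 37 0.076 -165.3 [0.0044 0.0162]
scene0 [321. 162.] 38 [0.498 0.284 0.071] top [0.498  0.2843] 38 0.076 72.1 [0.0048 0.0153]
scene0 [305. 174.] 39 [0.538 0.192 0.07 ] top [0.5385 0.1922] 38 0.076 161.9 [0.0043 0.0161]
scene0 [332. 176.] 40 [0.587 0.285 0.071] top [0.5874 0.285 ] 40 0.076 151.8 [0.0042 0.0159]
side0 [242. 235.] 77 [0.528 0.195 0.069] top [0.5309 0.1936] 69 0.078 161.6 [0.004  0.0167]
side0 [214. 249.] 79 [0.578 0.288 0.067] top [0.58  0.287] 70 0.079 155.5 [0.0041 0.0164]
side0 [238. 259.] 149 [0.488 0.29  0.069] top [0.4931 0.284 ] 89 1.204 72.2 [0.0049 0.0155]
side0 [265. 264.] 78 [0.399 0.276 0.086] top [0.4047 0.2655] 77 1.204 -165.3 [0.0046 0.016 ]
```

View pics/scene0_crop.png

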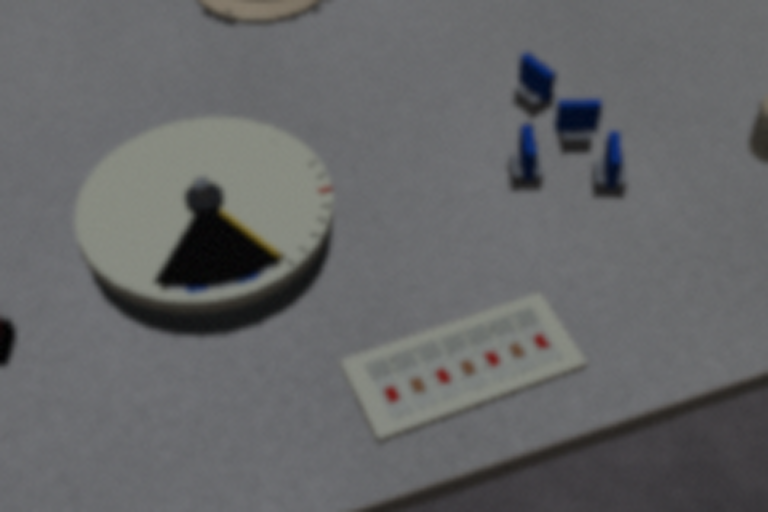

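View pics/side0_crop.png

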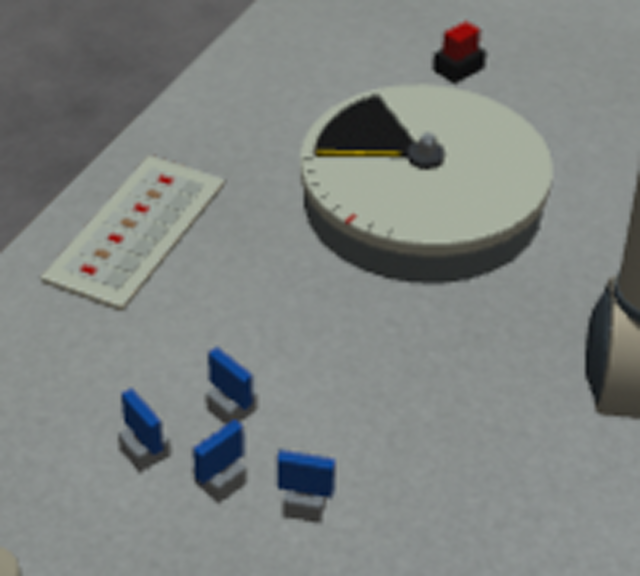

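Run:
```python
from h import *
for n,c in (('scene0',(204,190)),('side0',(303,167))):
    d=load(n); 
    for z in (.08,.104): print(n,z,px2w(d,*c,z=z).round(3))
    pts=[]
    for v in range(130,240):
        for u in range(150,350):
            p=px2w(d,u,v)
            if abs(p[2]-.068)<.006 and p[1]<.12: pts.append(np.r_[p,u,v])
    P=np.array(pts); print(len(P), P[:,:2].min(0),P[:,:2].max(0),(P[:,:2].min(0)+P[:,:2].max(0))/2)
    (cx,cy),r=cv2.minEnclosingCircle(P[:,:2].astype(np.float32)); print(cx,cy,r)
```

```text
scene0 0.08 [ 0.498 -0.204  0.08 ]
scene0 0.104 [ 0.522 -0.208  0.104]
3240 [ 0.34781467 -0.35741494] [ 0.6519266  -0.05932583] [ 0.49987063 -0.20837039]
0.5002454519271851 -0.20823726058006287 0.15272624790668488
side0 0.08 [ 0.496 -0.213  0.08 ]
side0 0.104 [ 0.485 -0.185  0.104]
2682 [ 0.34502641 -0.49185138] [ 0.64628214 -0.05523007] [ 0.49565428 -0.27354072]
0.5107272863388062 -0.27541691064834595 0.22044308483600616
```

The target is the key at (0.535, 0.193), scene (305,178), side (242,239). Its y of 0.19 is clearly the smallest, since the others are at 0.27–0.29. The carousel centre is near (0.498, -0.207). Next are close wrist looks at both.

```bash
cat >> h.py <<'E'
def fpx2w(d,u,v,z=None):
    K=d['camera_matrix'];Vi=np.linalg.inv(d['view'])
    a=np.array([(u-K[0,2])/K[0,0],(v-K[1,2])/K[1,1]]);t=np.hypot(*a)
    s=np.sin(t)/max(t,1e-9)
    r=np.array([a[0]*s,-a[1]*s,-np.cos(t)]); o=Vi[:3,3]; dw=Vi[:3,:3]@r
    if z is None: return o+dw*d['depth'][int(round(v)),int(round(u))]/np.cos(t)
    return o+dw*(z-o[2])/dw[2]
def fw2px(d,p):
    c=d['view']@np.r_[p,1]; K=d['camera_matrix']; x,y,z=c[0],-c[1],-c[2]
    r=np.hypot(x,y);t=np.arctan2(r,z); return np.array([K[0,0]*t*x/r+K[0,2],K[1,1]*t*y/r+K[1,2]])
E
python3 - <<'E'
from h import *
s=state(); Rm=R.from_quat(np.r_[s['ee_rot'][1:],s['ee_rot'][0]]).as_matrix()
d=load('wrist0');Vi=np.linalg.inv(d['view'])
print('cam in tool',(Rm.T@(Vi[:3,3]-s['ee_pos'])).round(3),'look',(Rm.T@(-Vi[:3,2])).round(3)); print(Rm.round(2))
# camera over carousel: back off so camera sees shaft
q=inverse_kinematics([0.42,-0.20,0.28],down(np.pi/2)); print(q)
q2=inverse_kinematics([0.42,-0.20,0.28],down(-np.pi/2)); print(q2)
for y in (72,-108):
    print(y,inverse_kinematics([0.535,0.193,0.15],down(np.radians(y))),inverse_kinematics([0.535,0.193,0.06],down(np.radians(y))))
E
```

```text
cam in tool [ 0.071  0.    -0.183] look [-0.261 -0.001  0.965]
[[ 0.92  0.39 -0.  ]
 [ 0.39 -0.92  0.  ]
 [ 0.   -0.   -1.  ]]
[-5.17573148e-01 -2.36842744e-01  1.40164677e+00 -4.44089210e-16
  1.97678863e+00 -2.08836948e+00]
[-5.17573148e-01 -2.36842744e-01  1.40164677e+00 -4.44089210e-16
  1.97678863e+00  1.05322318e+00]
72 [ 2.86401186e-01  2.56566251e-03  1.41206218e+00 -4.44089210e-16
  1.72696481e+00 -9.70235875e-01] [ 2.86401186e-01  2.56383248e-02  1.54844193e+00 -4.44089210e-16
  1.56751240e+00 -9.70235875e-01]
-108 [ 2.86401186e-01  2.56566251e-03  1.41206218e+00 -4.44089210e-16
  1.72696481e+00  2.17135678e+00] [ 2.86401186e-01  2.56383248e-02  1.54844193e+00 -4.44089210e-16
  1.56751240e+00  2.17135678e+00]
```

Run:
```python
from h import *
move_to([0.498,-0.207,0.27],down(-np.pi/2)); hold(0.2); snap('wrist','wc')
move_to([0.535,0.193,0.17],down(np.radians(72))); hold(0.2); snap('wrist','wk')
print(state()['time'],state()['ee_pos'],state()['ft_force'])
```

```text
4.075 [0.53521755 0.19252778 0.17016204] [-0.52574257  0.76977669 -0.26579054]
```

View pics/wc.png

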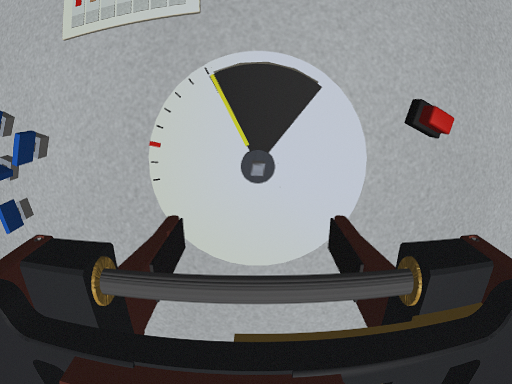

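View pics/wk.png

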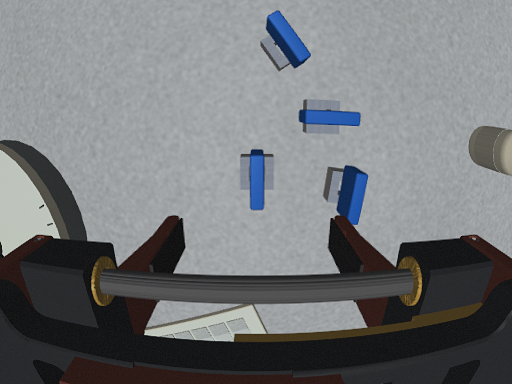

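Run:
```python
from h import *
d=load('wk'); f=d['frame'].astype(int)
m=((f[...,0]>f[...,2]+40)&(f[...,0]>f[...,1]+30)).astype(np.uint8)
k,l,st,c=cv2.connectedComponentsWithStats(m)
for i in range(1,k):
    if st[i,4]<100: continue
    vs,us=np.where(l==i); P=np.array([fpx2w(d,u,v) for u,v in zip(us,vs)])
    T=P[abs(P[:,2]-.072)<.004][:,:2].astype(np.float32)
    r=cv2.minAreaRect(T); a=r
    # wing faces along length
    w,V=np.linalg.eigh(np.cov(T.T))
    print(c[i].round(),P[:,2].max().round(4),len(T),'rect',np.round(r[0],4),np.round(r[1],4),round(r[2],1),'mean',T.mean(0).round(4),np.degrees(np.arctan2(V[1,1],V[0,1])).round(2))
d=load('wc'); f=d['frame'].astype(int); g=cv2.cvtColor(d['frame'],cv2.COLOR_BGR2GRAY)
# dense world map
U,Vv=np.meshgrid(range(140,380),range(40,275))
P=np.array([fpx2w(d,u,v) for u,v in zip(U.ravel(),Vv.ravel())]).reshape(U.shape+(3,))
deck=(abs(P[...,2]-.070)<.008)
hull=P[deck][:,:2].astype(np.float32)
print('deck',cv2.minEnclosingCircle(hull), np.median(P[deck][:,2]))
# yellow line
F=f[40:275,140:380]
Y=(F[...,2]>F[...,0]+80)&(F[...,1]>F[...,0]+80)
uy,vy=U[Y],Vv[Y]; Q=np.array([fpx2w(d,u,v,z=.075)[:2] for u,v in zip(uy,vy)])
mn=Q.mean(0);w,V=np.linalg.eigh(np.cov(Q.T)); e=V[:,1]; e=e if e[0]>0 else -e
print('yellow',len(Q),mn,np.degrees(np.arctan2(e[1],e[0])),'perp offset from(.498,-.207)',np.cross(e,np.array([.498,-.207])-mn))
Rd=(F[...,2]>F[...,0]+80)&(F[...,1]<F[...,2]-80)
Q=np.array([fpx2w(d,u,v,z=.068)[:2] for u,v in zip(U[Rd],Vv[Rd])]); print('red',len(Q),Q.mean(0))
top=(P[...,2]>.095); print('shaft top',top.sum(),U[top].mean() if top.any() else 0,Vv[top].mean(), P[top].mean(0),P[top].max(0))
cr=d['frame'][140:195,225:295]; cv2.imwrite('pics/wc_crop.png',cv2.resize(cr,None,fx=9,fy=9,interpolation=cv2.INTER_NEAREST))
boss=(abs(P[...,2]-.080)<.003); r=P[boss]; print('boss',boss.sum(),cv2.minEnclosingCircle(r[:,:2].astype(np.float32)))
T=P[abs(P[...,2]-.104)<.003]; print(len(T)); print(cv2.minAreaRect(T[:,:2].astype(np.float32)))
```

```text
[287.  39.] 0.3534 797 rect [0.4072 0.2664] [0.056  0.0143] 16.4 mean [0.4078 0.2662] -163.35
[330. 117.] 0.3534 769 rect [0.4956 0.283 ] [0.0562 0.0137] 71.9 mean [0.4952 0.282 ] 71.72
[257. 180.] 0.3534 761 rect [0.5344 0.1932] [0.013  0.0547] 71.8 mean [0.5339 0.1933] 162.0
[352. 194.] 0.3534 643 rect [0.5828 0.2864] [0.0145 0.0556] 65.6 mean [0.5813 0.2867] 156.17
deck ((0.498269647359848, -0.2091529816389084), 0.15080787241458893) 0.06783988270344082
yellow 302 [ 0.57093217 -0.17384097] 26.227437540056155 perp offset from(.498,-.207) 0.0024861051496224383
red 39 [ 0.52858927 -0.07055548]
shaft top 4604 260.25912250217203 241.92224152910512 [ 0.50918725 -0.20958536  0.32587927] [ 0.56932411 -0.1531402   0.4529484 ]
boss 741 ((0.5491354465484619, -0.1937631368637085), 0.0754535049200058)
122
((0.4981635808944702, -0.21005840599536896), (0.013512270525097847, 0.013937994837760925), 84.04827117919922)<stdin>:25: DeprecationWarning: Arrays of 2-dimensional vectors are deprecated. Use arrays of 3-dimensional vectors instead. (deprecated in NumPy 2.0)
```

View pics/wc_crop.png

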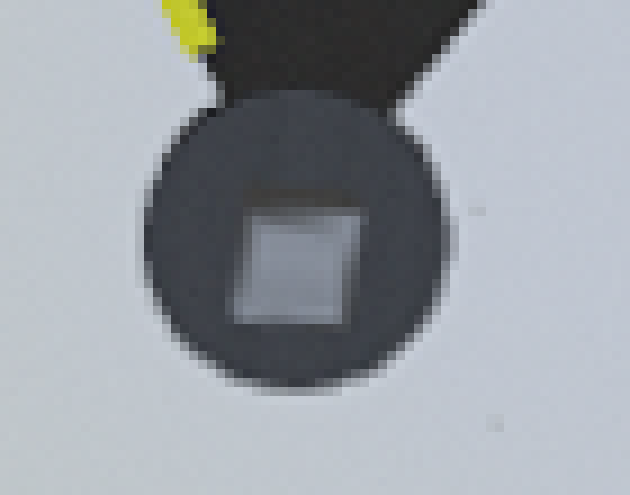

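```bash
cat > ana.py <<'E'
from h import *
def ana(name, rect=(140,380,40,275)):
    d=load(name); f=d['frame'].astype(int)
    u0,u1,v0,v1=rect
    # boss: contour of dark grey region in frame around predicted px
    return d,f
d=load('wc'); f=d['frame'].astype(int)
K=d['camera_matrix']
U,V=np.meshgrid(np.arange(512),np.arange(384))
def wmap(z):
    return np.array([fpx2w(d,u,v,z=z)[:2] for u,v in zip(U[40:270,140:380].ravel(),V[40:270,140:380].ravel())]).reshape(230,240,2)
F=f[40:270,140:380]
W80=wmap(.080); W68=wmap(.068); W75=wmap(.0752)
c0=np.array([.4985,-.209])
g=F.sum(2)/3
m=(np.linalg.norm(W80-c0,axis=2)<.03)&(g<130)&(np.abs(F[...,0]-F[...,2])<60)
# boss radial edges away from guard: gradient search in angles
import scipy.ndimage as nd
def samp(p,z):
    q=fw2px(d,[p[0],p[1],z]); return nd.map_coordinates(f.sum(2)/3.,[[q[1]],[q[0]]],order=1)[0]
pts=[]
for a in np.radians(np.arange(40,300,5)):
    rs=np.arange(.016,.030,.0003); v=np.array([samp(c0+r*np.array([np.cos(a),np.sin(a)]),.080) for r in rs])
    i=np.argmax(np.diff(nd.gaussian_filter1d(v,2))); pts.append(c0+rs[i]*np.array([np.cos(a),np.sin(a)]))
pts=np.array(pts); A=np.c_[2*pts,np.ones(len(pts))]; s=np.linalg.lstsq(A,(pts**2).sum(1),rcond=None)[0]
print('boss',s[:2],np.sqrt(s[2]+s[:2]@s[:2])); c=s[:2]
pts=[]
for a in np.radians(np.r_[100:310:5]):
    rs=np.arange(.138,.165,.0005); v=np.array([samp(c0+r*np.array([np.cos(a),np.sin(a)]),.068) for r in rs])
    if not np.isfinite(v).all(): continue
    i=np.argmin(np.diff(nd.gaussian_filter1d(v,2))); pts.append(c0+rs[i]*np.array([np.cos(a),np.sin(a)]))
# guard edges via angular profile
for r in (.06,.09,.12):
    an=np.radians(np.arange(-60,50,.25)); v=np.array([samp(c+r*np.array([np.cos(a),np.sin(a)]),.0752) for a in an]); dv=np.diff(nd.gaussian_filter1d(v,2))
    print(r,'neg edge',np.degrees(an[:150][np.argmin(dv[:150])]), 'pos edges',np.degrees(an[250+np.argmax(dv[250:])]))
# rim marks profile
an=np.arange(10,120,.25); v=np.mean([[samp(c+r*np.array([np.cos(a),np.sin(a)]),.068) for a in np.radians(an)] for r in (.138,.141,.144)],axis=0)
from scipy.signal import find_peaks
p,_=find_peaks(-v,prominence=12); print('marks',an[p],v[p].round())
E
python3 ana.py
```

```text
boss [ 0.49870985 -0.20931965] 0.02172659934427178
0.06 neg edge -38.5 pos edges 23.5
0.09 neg edge -38.5 pos edges 24.5
0.12 neg edge -38.5 pos edges 24.75
marks [27.75 37.75 47.75 57.75 67.75 77.25 88.   97.75] [52. 76. 84. 84. 57. 70. 83. 42.]
```

Run:
```python
from h import *
yaw=np.radians(72)
move_to([0.5343,0.1932,0.11],down(yaw))
move_l([0.5343,0.1932,0.039],0.08)
print(state()['ft_force'],state()['ee_pos'])
close(); hold(0.2); s=state(); print(s['finger_gap'],s['ft_force'],s['time'])
move_l([0.5343,0.1932,0.24],0.15); hold(.2)
s=state(); print(s['finger_gap'],s['ft_force'],s['time'],s['ee_pos'])
snap('wrist','wg'); snap('side','sg')
```

```text
[ 0.65782156 -0.47399548  0.52162473] [0.53473587 0.19332881 0.03973851]
0.014232102035213788 [-0.69027255  0.21097304  0.49031795] 6.7833
0.01371865828083631 [-0.04551759 -0.03990436 -1.13521448] 8.475 [0.534076   0.19314836 0.2392244 ]
```

View pics/wg.png

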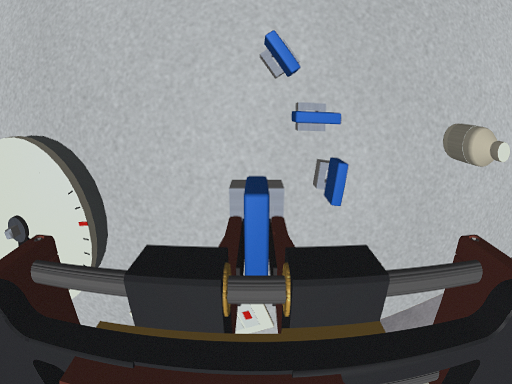

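View pics/sg.png

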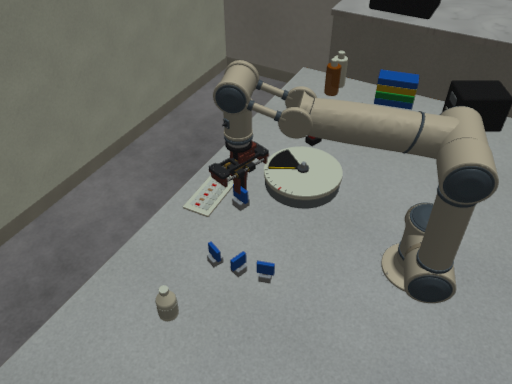

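Run:
```python
from h import *
d=load('wg'); p=np.array([.534076,.193148]); 
Rm=R.from_quat(np.r_[np.array(down(np.radians(72)))[1:],down(np.radians(72))[0]]).as_matrix()
f=d['frame'].astype(int); m=(f[...,0]>f[...,2]+40)&(f[...,0]>f[...,1]+30)
for v in range(174,284,4):
    us=np.where(m[v,220:300])[0]
    if len(us): 
        u=220+us.mean(); w=fpx2w(d,u,v,z=.2715)[:2]-p; t=Rm[:2,:2].T@w
        print(v,u,len(us),'tool xy mm',(t*1000).round(1),'z meas',fpx2w(d,u,v)[2].round(4))
```

```text
178 256.0 19 tool xy mm [35.9 -0. ] z meas 0.2339
182 256.0 21 tool xy mm [33.7 -0. ] z meas 0.2444
186 255.5 22 tool xy mm [31.6 -0.3] z meas 0.2551
190 256.0 23 tool xy mm [29.4 -0. ] z meas 0.2642
194 256.0 25 tool xy mm [27.2 -0. ] z meas 0.2699
198 256.0 25 tool xy mm [25. -0.] z meas 0.2715
202 256.0 25 tool xy mm [22.8 -0. ] z meas 0.2719
206 256.0 25 tool xy mm [20.5 -0. ] z meas 0.2724
210 256.0 25 tool xy mm [18.3 -0. ] z meas 0.2714
214 256.0 25 tool xy mm [16. -0.] z meas 0.272
218 256.0 25 tool xy mm [13.7 -0. ] z meas 0.2721
222 256.0 25 tool xy mm [11.3 -0. ] z meas 0.2726
226 256.0 25 tool xy mm [ 9. -0.] z meas 0.2725
230 256.0 25 tool xy mm [ 6.6 -0. ] z meas 0.2716
234 256.0 25 tool xy mm [ 4.2 -0. ] z meas 0.272
238 256.0 25 tool xy mm [ 1.8 -0.1] z meas 0.273
242 256.0 25 tool xy mm [-0.7 -0.1] z meas 0.2719
246 256.0 25 tool xy mm [-3.2 -0.1] z meas 0.2723
250 256.0 25 tool xy mm [-5.7 -0.1] z meas 0.271
254 256.0 25 tool xy mm [-8.3 -0.1] z meas 0.2719
258 256.5 24 tool xy mm [-10.9   0.2] z meas 0.2714
262 256.0 23 tool xy mm [-13.6  -0.1] z meas 0.2725
266 256.0 23 tool xy mm [-16.2  -0.1] z meas 0.2721
270 256.0 23 tool xy mm [-19.   -0.1] z meas 0.2718
274 256.0 23 tool xy mm [-21.7  -0.1] z meas 0.2719
```

Run:
```python
from h import *
c=np.array([0.4987,-0.2093]); yaw=np.radians(-5.4)
move_to([*c,0.24],down(yaw)); 
move_l([*c,0.150],0.12); hold(.2); snap('side','s_ab'); snap('wrist','w_ab')
s0=state(); f0=s0['ft_force']; print(s0['ee_pos'],f0,s0['joint_pos'][5],s0['time'])
z=.150
while z>0.1185:
    z-=.003; move_l([*c,z],0.04); s=state(); df=s['ft_force']-f0
    print(round(z,4),s['ee_pos'].round(4),df.round(1),(s['moment']-s0['moment']).round(2))
    if abs(df[2])>15 or np.linalg.norm(df[:2])>12: break
print(s['time'])
snap('side','s_in'); snap('wrist','w_in')
```

```text
[ 0.49892492 -0.20944796  0.15063214] [-0.16603412 -0.68168667 -1.09070852] -0.366025049784072 11.275
0.147 [ 0.4985 -0.2092  0.1466] [-0.7  1.   0.4] [-0.05  0.04 -0.03]
0.144 [ 0.4985 -0.2092  0.1436] [ 0.3  0.4 -0.6] [ 0.04  0.06 -0.05]
0.141 [ 0.4985 -0.2092  0.1406] [ 1.  -0.1  0.2] [-0.09  0.04  0.01]
0.138 [ 0.4986 -0.2093  0.1377] [ 0.6  0.4 -1.1] [0.03 0.04 0.03]
0.135 [ 0.4986 -0.2092  0.1347] [ 0.7  1.2 -0.4] [-0.03  0.01 -0.  ]
0.132 [ 0.4986 -0.2093  0.1317] [0.6 0.5 0.3] [ 0.01  0.01 -0.01]
0.129 [ 0.4986 -0.2092  0.1287] [0.1 0.4 0.4] [-0.04 -0.   -0.03]
0.126 [ 0.4987 -0.2092  0.1257] [ 0.3  0.6 -0.5] [-0.04  0.04 -0.05]
0.123 [ 0.4987 -0.2093  0.1226] [0.6 1.8 0.3] [ 0.03  0.05 -0.07]
0.12 [ 0.4987 -0.2093  0.1197] [-0.   1.6  0.1] [-0.05  0.07 -0.01]
0.117 [ 0.4989 -0.2095  0.1189] [-3.1  2.   6.9] [ 0.16  0.62 -0.03]
14.025
```

View pics/w_in.png

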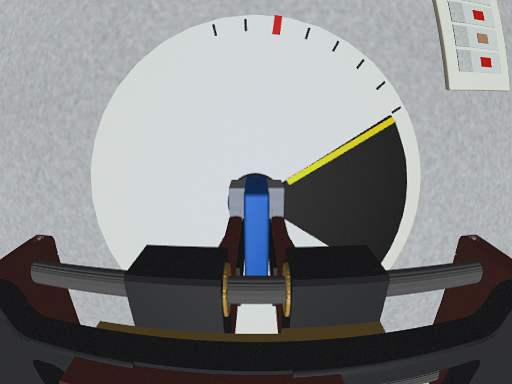

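View pics/s_in.png

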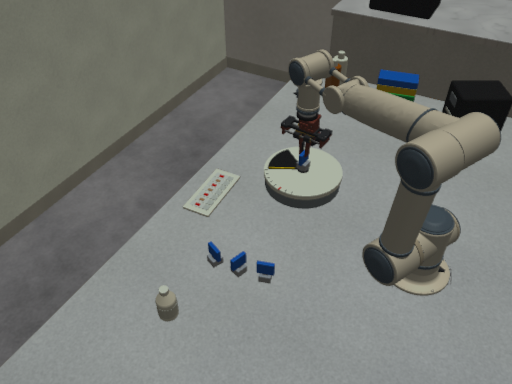

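The key dropped over the shaft and stopped on the boss at TCP z ≈ 0.119, which is the home height (7 N of down-push). In the wrist view the guard is still shut, with yellow at (340,150) and the red mark at (277,25). Now the turn.

```bash
cat > meas.py <<'E'
from h import *
import scipy.ndimage as nd
from scipy.signal import find_peaks
def angles(d,c=(0.4987,-0.2093)):
    f=d['frame'].astype(float)
    def samp(an,r,z):
        q=np.array([fw2px(d,[c[0]+r*np.cos(a),c[1]+r*np.sin(a),z]) for a in np.radians(an)])
        return np.stack([nd.map_coordinates(f[...,k],[q[:,1],q[:,0]],order=1,cval=128) for k in range(3)],1)
    an=np.arange(0,130,.2); out={}
    for r in (.08,.10,.125):
        s=samp(an,r,.0752); y=np.minimum(s[:,2],s[:,1])-s[:,0]; m=y>0.5*y.max()
        out[r]=(an[m].min().round(1),an[m].max().round(1),y.max().round()) if y.max()>40 else None
    s=np.mean([samp(an,r,.068) for r in (.138,.141,.144)],0)
    red=s[:,2]-s[:,1]; m=red>.5*red.max(); out['red']=(np.sum(an[m]*red[m])/np.sum(red[m])).round(2),red.max().round()
    g=s.mean(1);p,_=find_peaks(-g,prominence=12); out['marks']=an[p].round(1)
    return out
E
python3 - <<'E'
from meas import *
print(angles(load('wc'))); print(angles(load('w_in')))
c=[0.4987,-0.2093]
s0=state()
for a in (10,20,30,40,48):
    move_to([*c,.1175],down(np.radians(-5.4+a))); s=state()
    print(a,s['ee_pos'].round(4),s['ft_force'].round(1),s['moment'].round(2),s['joint_pos'][5].round(3),s['finger_gap'].round(4),s['time'])
    if np.linalg.norm(s['ft_force'])>35: break
hold(.3); d=snap('wrist','w_t1'); print(angles(d)); print(state()['ft_force'])
E
```

```text
{0.08: (np.float64(24.4), np.float64(27.6), np.float64(154.0)), 0.1: (np.float64(25.0), np.float64(27.4), np.float64(158.0)), 0.125: (np.float64(25.2), np.float64(27.2), np.float64(158.0)), 'red': (np.float64(77.78), np.float64(145.0)), 'marks': array([ 27.8,  37.8,  47.8,  57.8,  67.8,  77.2,  88. ,  97.8, 127. ])}
{0.08: (np.float64(24.4), np.float64(28.0), np.float64(173.0)), 0.1: (np.float64(24.6), np.float64(27.6), np.float64(175.0)), 0.125: (np.float64(25.0), np.float64(27.2), np.float64(181.0)), 'red': (np.float64(77.74), np.float64(156.0)), 'marks': array([27.6, 37.8, 47.8, 57.8, 67.8, 78.4, 87.8, 97.8])}Traceback (most recent call last):
  File "<stdin>", line 7, in <module>
AttributeError: 'float' object has no attribute 'round'
```

Run:
```python
from meas import *
c=[0.4987,-0.2093]
for a in (20,30,40,48):
    move_to([*c,.1175],down(np.radians(-5.4+a))); s=state()
    print(a,s['ee_pos'].round(4),s['ft_force'].round(1),s['moment'].round(2),np.round(s['joint_pos'][5],3),np.round(s['finger_gap'],4),s['time'])
    if np.linalg.norm(s['ft_force'])>35: break
hold(.3); d=snap('wrist','w_t1'); print(angles(d)); print(state()['ft_force'])
```

```text
20 [ 0.4985 -0.2094  0.1189] [-5.2  1.6  6.1] [ 0.28  0.83 -0.08] -0.713 0.0139 14.7083
30 [ 0.4984 -0.2094  0.1189] [-4.7  1.   6.2] [ 0.26  0.83 -0.06] -0.887 0.0139 15.0
40 [ 0.4984 -0.2094  0.1189] [-5.1  2.   6.3] [ 0.3   0.85 -0.09] -1.062 0.0136 15.2917
48 [ 0.4984 -0.2094  0.1189] [-4.8  0.9  6.5] [ 0.3   0.81 -0.04] -1.201 0.0141 15.55
{0.08: (np.float64(65.2), np.float64(68.8), np.float64(179.0)), 0.1: (np.float64(65.6), np.float64(68.2), np.float64(185.0)), 0.125: (np.float64(65.8), np.float64(68.0), np.float64(183.0)), 'red': (np.float64(77.71), np.float64(157.0)), 'marks': array([11.6, 27.6, 37.8, 47.6, 57.8, 67.8, 77. , 87.8, 97.8])}
[-5.09761171  1.52094716  6.69077437]
```

View pics/w_t1.png

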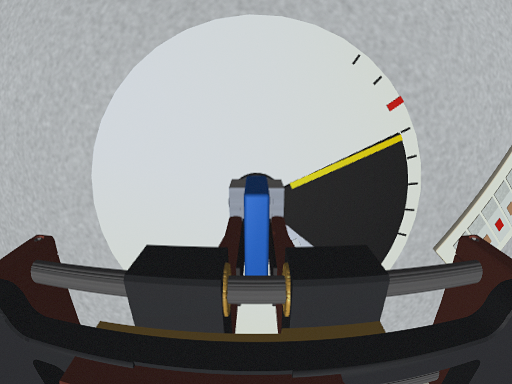

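The guard stands at about 40.8°, with yellow at (345,160) short of red at (395,103). The key's play is about 7°. I'll turn the remaining 9.2°.

Run:
```python
from meas import *
c=[0.4987,-0.2093]
move_to([*c,.1175],down(np.radians(-5.4+57.3))); hold(1.0)
s=state(); print(s['ee_pos'].round(4),s['ft_force'].round(1),s['moment'].round(2),s['time'])
d=snap('wrist','w_t2'); print(angles(d)); snap('side','s_t2'); snap('scene','c_t2')
im=cv2.resize(d['frame'][20:230,200:440],None,fx=2.5,fy=2.5); cv2.imwrite('pics/w_t2c.png',im)
```

```text
[ 0.4984 -0.2094  0.1189] [-4.4  1.   6.7] [ 0.27  0.81 -0.13] 17.175
{0.08: (np.float64(74.4), np.float64(78.0), np.float64(178.0)), 0.1: (np.float64(74.6), np.float64(77.4), np.float64(185.0)), 0.125: (np.float64(75.0), np.float64(77.2), np.float64(186.0)), 'red': (np.float64(77.72), np.float64(159.0)), 'marks': array([20. , 27.6, 37.8, 47.8, 57.8, 67.8, 78.6, 87.8, 97.8])}
```

View pics/w_t2c.png

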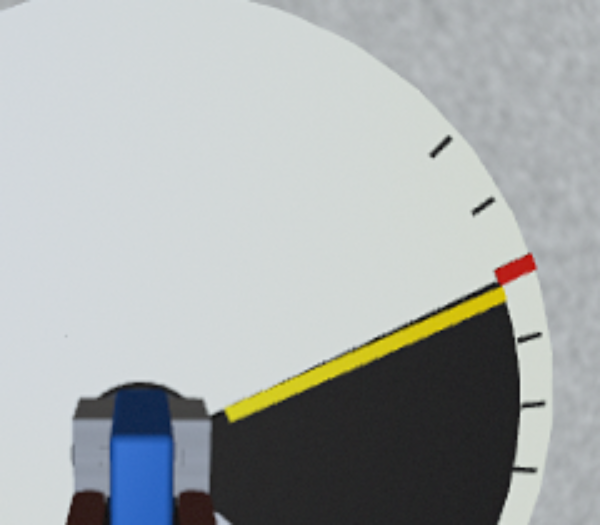

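View pics/s_t2.png

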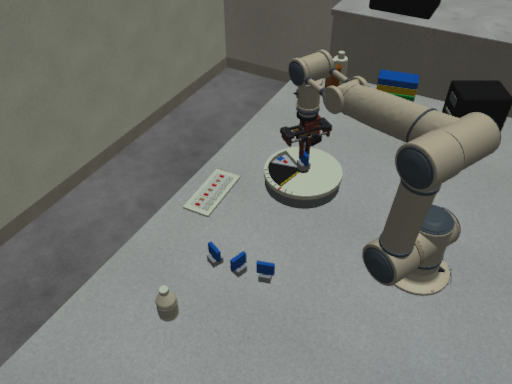

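Run:
```python
from meas import *
hold(1.0); d=snap('wrist','w_t3'); print(angles(d)); s=state(); print(s['ee_pos'],s['finger_gap'],s['time'])
job_done()
```

```text
{0.08: (np.float64(74.4), np.float64(78.0), np.float64(178.0)), 0.1: (np.float64(74.6), np.float64(77.4), np.float64(185.0)), 0.125: (np.float64(75.0), np.float64(77.2), np.float64(187.0)), 'red': (np.float64(77.72), np.float64(158.0)), 'marks': array([20.8, 27.6, 37.8, 47.8, 57.8, 67.8, 78.6, 87.8, 97.8])}
[ 0.49839464 -0.20939255  0.11892874] 0.013776254795779643 18.375
the job is handed in; nothing more can be done
```

I gripped the rightmost blue-winged key and lowered it onto the shaft until it stopped on the boss. Then I turned it counter-clockwise until the guard stood 50° open, and handed the job in at 18.4 s with the key still gripped.

- **Seating:** the tool stopped at z = 0.1189 m, which matches the home height for the key, with about 7 N of down-push still on it.
- **Guard angle:** in the wrist images the yellow line moved 50.0° from shut (about ±0.3°), with no change over the last second. Its inner part sits at 74.4–78.0° against the red mark's centre at 77.7°. At the rim the centre of the line is about 1.6° short of that, the same offset it had from the 0 mark when shut, because the line lies slightly inside the guard's edge.
- **Bystanders:** I did not measure the tray, bottle, stamp or other keys again at the end. The arm's path kept clear of them, and the last side picture shows the tray, bottle and other keys unmoved. In that picture the gripper partly hides the stamp.

No check failed.

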